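# Get the rear tape roll off a crowded hook

### The arm

A 6-joint arm with a two-finger parallel gripper is mounted at the origin on a cart in front of the work surface, level with it; the furniture and walls round the work are solid. World frame = base frame: x ahead of the robot, y to its left, z up, the work surface at z = 0. Lengths are in m, angles in degrees, forces in N, time in s.
With the tool pointing down it reaches from about 0.3 to 0.75 m from the base axis. Payload 8.5 kg.
Tool frame: the origin (TCP) lies between the finger pads; the fingertips stand 19 mm ahead of it and the grasp point (between the pads) is the TCP; z points along the fingers, y is the line along which they close (so a half turn about z gives the same grasp; the last joint's range is limited). The gripper opens to 85 mm and grips with 20 to 120 N. Pads are 22 mm wide; open, the fingers measure 114 mm over their backs; the gripper's body (76 mm by 85 mm) begins 54 mm behind the grasp point. The pads swing forward as they close: fully open they stand 13 mm farther back than shut.
Start: joints at [64.555, 21.807, 74.336, -0, 83.858, -12.336], TCP at [0.125, 0.536, 0.25] pointing down, gripper open.
Joint ranges: [-178.18, 178.18], [-50.72, 133.34], [12.68, 142.11], [-81.47, 261.47], [9.98, 163.14], [-165.26, 165.26]. Speed limits (degrees/s): [136.94, 136.94, 180, 180, 180, 180].

### API

Orientations are given as a 3x3 rotation matrix whose columns are the frame's x, y, z axes.
In Python, from rig import env, optics gives the robot as it stands.
- The arm moves only by the tool arm_command, never from a script. Its argument "commands" is one flat list of numbers, 7 for each row, row after row: the closure, from -1 (fully open) to 1 (shut), so that 0 is half open, then the shift along the tool's x, y, z as a fraction of full scale, then the turn, a rotation vector about the tool's x, y, z as a fraction of full scale. A call has 1 to 12 rows; each row is the pose to reach, as a shift and turn from the pose commanded when the call began, along the tool's axes at that moment; what a row does not reach only later rows make up. Full scale, the value 1, is 500 mm for a shift and 120 degrees for a turn. A row lasts 1/12 s, in which the tool goes at most 41.7 mm and 7.16 degrees, less where a joint would pass 70% of its speed; a pose out of reach is approached as far as the arm can. A call with a number of a shift or a turn outside -1 to 1 is refused whole. A call with a gripper value outside its range is refused whole. The fingers move at their own pace and stop on an object; "newtons" is the grip in N (left out, the last holds). Time passes only in rows, so rows that repeat a pose let the fingers close. It gives the time, the measured TCP pose, the force, the opening and the grip force at its end, in the units of the state.
- env.observe(): the state, without advancing time (a new reading comes with each control period).
- optics.get_image(name): name is "scene" or "top"; returns a dict with "image" (420x560x3 uint8, red, green, blue), "intrinsics" (3x3 intrinsics, pixels), "k1" (the pictures are not rectified: a ray, as slopes to the right and down, at radius r is drawn at 1 + k1 r^2 times it, then the intrinsics apply), "origin" and "orientation" of the camera in the world. Camera axes: x right, y down, z forward; pixel columns grow to the right and rows downward; lengths in m; the calibration is good to about 2 mm. A picture is of the moment at which its call begins. There is no depth.
- env.close_job(): hands the job in; it is judged then, once.
The state is a dict: "time_s": time; "q": joint angles; "qvel": joint speeds; "joint_efforts": joint torques, N m; "position": TCP position; "tool_rot": TCP orientation; "ft_force": force on the tool from outside, world axes, zero at the start; "wrist_torque": the same for the moment, N m; "grip_width": finger opening in m; "gripper_force": force on a finger pad.
Only numpy, scipy, OpenCV 4.12 (cv2) and the standard library are available. Lean on these libraries where they do the work, as an engineer would, in place of code of your own. Each camera call takes 0.05 s, during which the arm holds its last target. There are 200 camera calls.

### The job

I need the big tape roll, but it hangs behind the small one on the same hook. Move the small roll to the empty hook, then take the big roll off and stand it on its rim in the wooden cradle, between the two rods, with its axis along the rods. Hang and set the rolls down gently; do not drop them.

Things in the scene. Friction and masses are not known exactly. Their poses are not given: they have to be found in the camera images.
- small_roll: Smaller, grey tape roll hanging in front, nearer the hook's free end (another lies flat on the worktop: not part of the job). Outside diameter 92 mm, bore 76, width 44, wall 8; 0.16 kg. Origin: centre of its flat face on the post side; z is the roll's axis, towards the hook's free end; its middle is at z = 22 mm. Grip the top of its wall, across the width, between the prongs.
- big_roll: Bigger, brown tape roll hanging behind the small one; 38 to 49 mm is free between them, about 25 mm between it and the post. Outside diameter 102 mm, bore 76, width 48, wall 12; 0.22 kg. Origin: centre of its flat face on the post side; z is the roll's axis, towards the hook's free end; its middle is at z = 24 mm. Grip the top of its wall, across the width.
- spare_stand: Empty hook stand, fixed, identical to the full one. Origin: mid-hook, at worktop height; x runs from the free end to the post. Two level 8 mm round prongs along x at y = -22 and 22 mm, tops at z = 140 mm, both go through a roll's bore. Flat post at x = 95 to 103 mm, as high as the prongs. Ends turn up from x = -85 mm to x = -96, z = 147 mm. Foot 70 mm wide, 8 thick.
- cradle: Low wooden cradle, fixed: base 96 (x) by 116 (y) by 12 mm high; two 18 mm round rods along x at y = -34 and 34 mm, tops at z = 26 mm; a low stop at each x end (top z = 21 mm), 80 mm apart inside. Origin: centre of its underside; x along the rods, z up. The big roll stands between the rods, its axis along x (either way round), its centre about 67 mm above the worktop.
Mind the look-alikes: they are no part of the job. There is more than one size of the cradle; the one meant has the size given above.

How it is judged (in metres and radians):
On the way:
1. the small roll hangs on both prongs of the hook that was empty, let go (x of small_roll in the frame of spare_stand between -0.085 and 0.097 m and y of small_roll in the frame of spare_stand between -0.015 and 0.015 m and z of small_roll in the frame of spare_stand between 0.1 and 0.124 m and contact force between the fingers and small_roll below 0.1 N and contact force between spare_stand and small_roll above 0.5 N), for 0.2 s.
At the end, for the whole second after the job is handed in: The small roll hangs on both prongs of the hook that was empty, and the big roll stands on its rim in the cradle between the two rods (within 15 mm sideways and between the end stops), its axis along the rods within 12 degrees; both at rest (x of small_roll in the frame of spare_stand between -0.085 and 0.097 m and y of small_roll in the frame of spare_stand between -0.015 and 0.015 m and z of small_roll in the frame of spare_stand between 0.1 and 0.124 m and x of big_roll in the frame of cradle between -0.05 and 0.05 m and y of big_roll in the frame of cradle between -0.015 and 0.015 m and height (world z) of big_roll between 0.058 and 0.077 m and angle between the z axis of big_roll and the x axis of cradle, either way round below 0.21 rad and linear speed of big_roll below 0.03 m/s and linear speed of small_roll below 0.08 m/s); the robot touches nothing.
It fails at once if the small roll is dropped (falls free faster than 0.6 m/s) (contact force between anything else and small_roll below 0.05 N and linear speed of small_roll above 0.6 m/s).
It fails at once if the big roll is dropped (falls free faster than 0.6 m/s) (contact force between anything else and big_roll below 0.05 N and linear speed of big_roll above 0.6 m/s).
It also fails if it takes over 62 s, if anything falls off the work surface, if the arm or the gripper's body presses on something with over 40 N, if the wrist force passes 120 N, or if a joint passes its speed limit or range.

## Working session

There is one attempt and no reset: what is moved stays moved. The work goes in short steps, Python scripts to look and compute and a tool call to move; the robot and the scene stay as the last step left them, time stands still between calls to the robot, and variables do not carry over. Pictures are saved under pics/ and viewed, at most 10 in all, crops included, and the job is handed in when it is done.

Besides the shell and the picture viewer there is one more tool, called as name(argument=value, ...) on one line, values as JSON. arm_command: Moves the arm, as the interface text tells. Shift numbers are shares of 500 mm and turn numbers shares of 120 degrees, none past 1 either way. Its arguments: {"type":"object","properties":{"commands":{"type":"array","items":{"type":"number"}},"newtons":{"type":"number"}},"required":["commands"]}

```bash
ls; mkdir -p pics
python3 - <<'E'
from rig import env, optics
import cv2, pickle
s=env.observe(); print(s)
for n in("scene","top"):
    d=optics.get_image(n); pickle.dump(d,open(f"{n}0.pkl","wb"))
    cv2.imwrite(f"pics/{n}0.png",d["image"][:,:,::-1]); print(n,d["intrinsics"],d["k1"],d["origin"],d["orientation"])
E
```

```text
pics
{'time_s': 0.0, 'q': array([ 6.45538825e+01,  2.18390230e+01,  7.43838967e+01,  1.43899034e-03,
        8.38575351e+01, -1.23373537e+01]), 'qvel': array([-0.03210135,  0.00738281, -0.04276665, -0.07560761,  0.01439264,
       -0.05346304]), 'joint_efforts': array([ 1.02076989e-03, -4.48457873e+01, -2.31274974e+01, -1.28283295e-04,
        4.70937928e-03, -3.61547634e-06]), 'position': array([0.12463667, 0.53542445, 0.24973524]), 'tool_rot': array([[-9.73940573e-01,  2.26802488e-01, -6.25879875e-04],
       [ 2.26803120e-01,  9.73939816e-01, -1.25724887e-03],
       [ 3.24422157e-04, -1.36643720e-03, -9.99999014e-01]]), 'ft_force': array([-0.04898885,  0.37890966, -0.32909292]), 'wrist_torque': array([-0.01000898, -0.01334627, -0.00605995]), 'gripper_force': 0.0, 'grip_width': 0.08548694180133903}
scene [[419.63261744   0.         271.37369809]
 [  0.         419.63261744 201.76393332]
 [  0.           0.           1.        ]] 0.020723522117040163 [0.02339352 0.3386812  0.95742186] [[-0.66385789 -0.58566744  0.46506597]
 [-0.74780833  0.51262904 -0.42189355]
 [ 0.008683   -0.62785757 -0.77827982]]
top [[384.27804923   0.         285.85436491]
 [  0.         384.27804923 202.73821915]
 [  0.           0.           1.        ]] -0.011665629190347847 [ 0.42853007 -0.13722691  1.37823758] [[ 0.02462154 -0.99491644  0.09764764]
 [-0.99945239 -0.02233785  0.02441188]
 [-0.02210654 -0.09819522 -0.9949216 ]]
```

View pics/scene0.png

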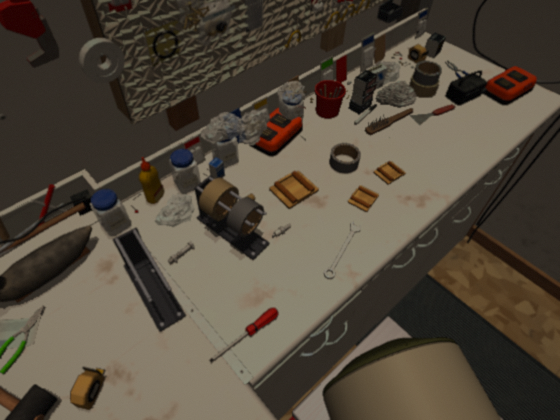

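View pics/top0.png

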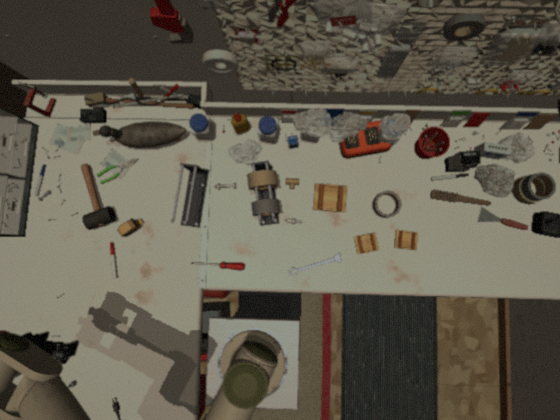

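The scene and top views show:
- **Full hook:** top (263,192), scene (232,215). Brown roll at top (262,178), grey roll at top (265,207).
- **Empty hook:** top (190,195), scene (148,278).
- **Cradle candidates:** top (330,197), (366,243) and (405,240). The first fits because it is the largest, about 96x116 mm. The other two are miniatures.
- **Loose grey roll:** top (387,204). It lies flat and is not part of the job.

I'll confirm these in one enlarged crop.

```bash
cat > h.py <<'E'
import numpy as np, cv2, pickle
from rig import env, optics
def grab(n,tag):
    d=optics.get_image(n); pickle.dump(d,open(f"{n}{tag}.pkl","wb")); return d
def load(n,tag): return pickle.load(open(f"{n}{tag}.pkl","rb"))
def cast(d,uv,z):
    K=d["intrinsics"]; uv=np.atleast_2d(np.float64(uv))
    r=cv2.undistortPoints(uv[:,None],K,np.array([d["k1"],0,0,0.]))[:,0]
    D=np.c_[r,np.ones(len(r))]@np.array(d["orientation"]).T; o=np.array(d["origin"])
    return o+D*((z-o[2])/D[:,2])[:,None]
def proj(d,P):
    R=np.array(d["orientation"]); P=np.atleast_2d(np.float64(P))
    rv=cv2.Rodrigues(R.T)[0]; t=-R.T@np.array(d["origin"])
    return cv2.projectPoints(P,rv,t,d["intrinsics"],np.array([d["k1"],0,0,0.]))[0][:,0]
def crop(d,x0,y0,x1,y1,k,gain=1.8):
    im=cv2.resize(d["image"][y0:y1,x0:x1,::-1],None,fx=k,fy=k,interpolation=cv2.INTER_CUBIC)
    im=cv2.convertScaleAbs(im,alpha=gain)
    for x in range((x0//10+1)*10,x1,10):
        L=12 if x%50==0 else 5; cv2.line(im,((x-x0)*k,0),((x-x0)*k,L),(0,255,255),1)
        if x%50==0: cv2.putText(im,str(x),((x-x0)*k+2,22),0,.4,(0,255,255),1)
    for y in range((y0//10+1)*10,y1,10):
        L=12 if y%50==0 else 5; cv2.line(im,(0,(y-y0)*k),(L,(y-y0)*k),(0,255,255),1)
        if y%50==0: cv2.putText(im,str(y),(14,(y-y0)*k+4),0,.4,(0,255,255),1)
    return im
E
python3 - <<'E'
from h import *
a=crop(load("top",0),165,150,425,260,3); b=crop(load("scene",0),100,145,360,335,2)
b=b[:600-a.shape[0]] if a.shape[0]+b.shape[0]>600 else b
w=max(a.shape[1],b.shape[1]); p=lambda i:cv2.copyMakeBorder(i,0,0,0,w-i.shape[1],0)
cv2.imwrite("pics/c1.png",np.vstack([p(a),p(b)]))
cv2.imwrite("pics/c2.png",crop(load("scene",0),105,165,325,335,3,2))
E
```

```text
(no output)
```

View pics/c1.png

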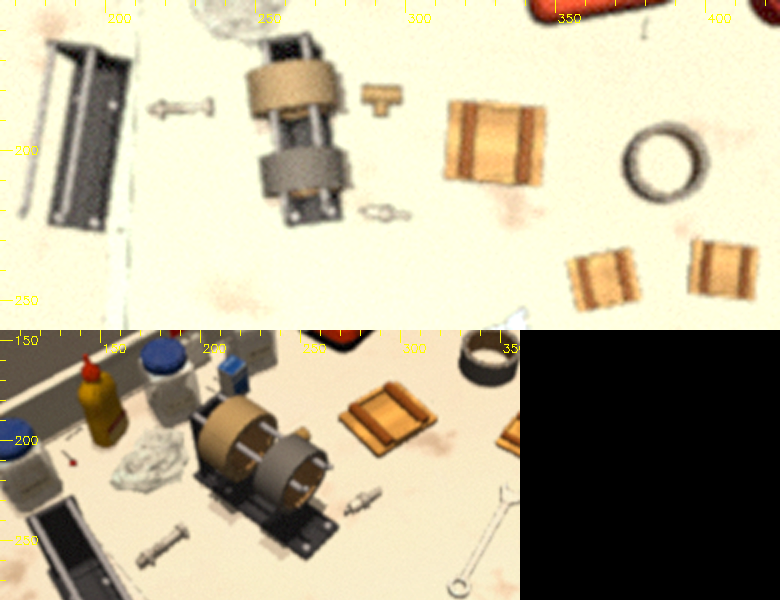

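View pics/c2.png

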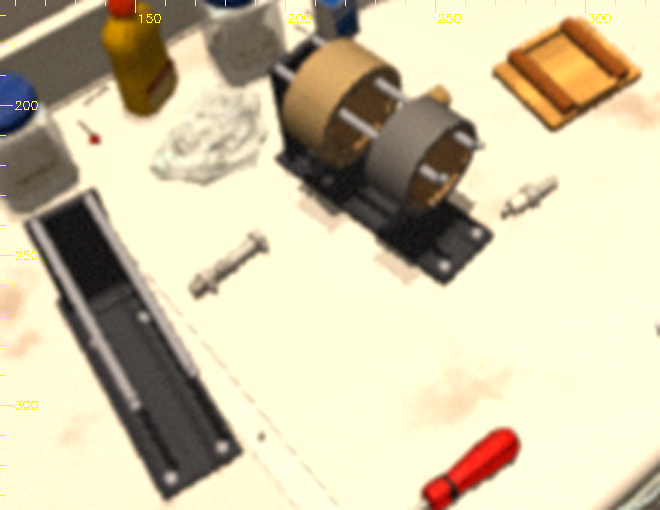

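The crop confirms it. The wide cradle is at top (330,197), the empty stand has prong tips at about scene (151,300) and (170,290), and both rolls hang on the other stand. I'll take one closer view of the two stands to get exact points.

Run:
```python
from h import *
d=load("top",0)
cv2.imwrite("pics/c3.png",np.hstack([crop(d,167,155,217,235,7,1.7),crop(d,242,155,292,235,7,1.7)]))
s=load("scene",0)
```

```text
(no output)
```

View pics/c3.png

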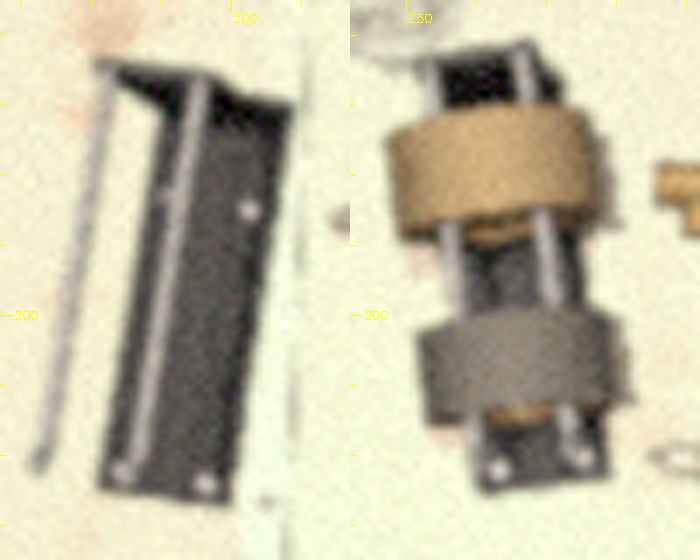

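Run:
```python
from h import *
t=load("top",0); s=load("scene",0)
T=lambda P,z:cast(t,[(167+x/7,155+y/7) for x,y in P],z)
F=lambda P,z:cast(t,[(242+(x-350)/7,155+y/7) for x,y in P],z)
C=lambda P,z:cast(t,[(165+x/3,150+y/3) for x,y in P],z)
S=lambda P,z:cast(s,[(105+x/3,165+y/3) for x,y in P],z)
np.set_printoptions(precision=4,suppress=True)
print("spare top tips\n",T([(38,470),(135,470)],.147)); print("post\n",T([(108,72),(203,80)],.139))
print("spare scene tips\n",S([(138,405),(195,375)],.147)); print("post\n",S([(32,225),(92,195)],.139))
print("foot front\n",T([(98,488),(232,503)],.008))
print("full prongs L\n",F([(435,65),(450,230),(462,310),(473,420)],.139)); print("R\n",F([(523,55),(543,215),(555,300),(568,420)],.139))
print("full foot front\n",F([(482,492),(610,475)],.008))
print("brown back/front\n",F([(490,116),(500,222)],.161)); print("grey\n",F([(515,312),(522,409)],.156))
print("cradle",C([(449,100),(546,105),(542,186),(444,180)],.012))
print("scene rolls: brown top wall post/free edge, grey", S([(337,40),(398,82)],.161),S([(425,98),(474,135)],.156))
```

```text
spare top tips
 [[0.4782 0.2577 0.147 ]
 [0.4793 0.2126 0.147 ]]
post
 [[0.6665 0.2371 0.139 ]
 [0.6636 0.1919 0.139 ]]
spare scene tips
 [[0.4763 0.2615 0.147 ]
 [0.4696 0.2196 0.147 ]]
post
 [[0.6651 0.2424 0.139 ]
 [0.6596 0.1934 0.139 ]]
foot front
 [[0.4753 0.2707 0.008 ]
 [0.4693 0.2013 0.008 ]]
full prongs L
 [[ 0.6745  0.0003  0.139 ]
 [ 0.5967 -0.0092  0.139 ]
 [ 0.5594 -0.016   0.139 ]
 [ 0.5084 -0.0227  0.139 ]]
R
 [[ 0.6801 -0.0408  0.139 ]
 [ 0.6047 -0.0524  0.139 ]
 [ 0.565  -0.0591  0.139 ]
 [ 0.5094 -0.0667  0.139 ]]
full foot front
 [[ 0.4802 -0.0164  0.008 ]
 [ 0.4904 -0.0814  0.008 ]]
brown back/front
 [[ 0.6469 -0.0282  0.161 ]
 [ 0.5979 -0.0343  0.161 ]]
grey
 [[ 0.5572 -0.042   0.156 ]
 [ 0.5128 -0.0465  0.156 ]]
cradle [[ 0.6348 -0.2053  0.012 ]
 [ 0.6313 -0.3209  0.012 ]
 [ 0.5343 -0.3171  0.012 ]
 [ 0.5388 -0.201   0.012 ]]
scene rolls: brown top wall post/free edge, grey [[ 0.6474 -0.0403  0.161 ]
 [ 0.5769 -0.0501  0.161 ]] [[ 0.5522 -0.0584  0.156 ]
 [ 0.4965 -0.0636  0.156 ]]
```

```bash
cat >> h.py <<'E'
from scipy.spatial.transform import Rotation as Ro
def go(*targets):
    """targets (x,y,z,yaw of tool y): numbers as shift & turn from the present pose"""
    s=env.observe(); R=np.array(s["tool_rot"]); p=np.array(s["position"])
    print("t",round(s["time_s"],2),"p",p.round(4),"yaw",round(np.degrees(np.arctan2(R[1,1],R[0,1])),2),"w",round(s["grip_width"],4),"F",np.round(s["ft_force"],1))
    for x,y,z,a in targets:
        c,q=np.cos(np.radians(a)),np.sin(np.radians(a))
        G=np.array([[-q,c,0],[c,q,0],[0,0,-1.]])
        print((R.T@(np.array([x,y,z])-p)/.5).round(4),(np.degrees(Ro.from_matrix(R.T@G).as_rotvec())/120).round(4))
E
python3 -c "
from h import *
go((.535,-.042,.25,8.4))"
```

```text
t 0.1 p [0.1246 0.5354 0.2498] yaw 76.89 w 0.0857 F [ 0.8  0.  -0. ]
[-1.0613e+00 -9.3860e-01  4.0000e-04] [-6.000e-04  2.000e-04  5.707e-01]
```

arm_command(commands=[-0.5, -0.98, -0.87, 0, 0, 0, 0.571, -0.5, -0.98, -0.87, 0, 0, 0, 0.571, -0.5, -0.98, -0.87, 0, 0, 0, 0.571, -0.5, -0.98, -0.87, 0, 0, 0, 0.571, -0.5, -0.98, -0.87, 0, 0, 0, 0.571, -0.5, -0.98, -0.87, 0, 0, 0, 0.571, -0.5, -0.98, -0.87, 0, 0, 0, 0.571, -0.5, -0.98, -0.87, 0, 0, 0, 0.571, -0.5, -0.98, -0.87, 0, 0, 0, 0.571, -0.5, -0.98, -0.87, 0, 0, 0, 0.571, -0.5, -0.98, -0.87, 0, 0, 0, 0.571, -0.5, -0.98, -0.87, 0, 0, 0, 0.571], newtons=40)

```text
time_s: 1.1
position: [0.4142, 0.1255, 0.2503]
tool_rot: [[-0.145, 0.989, -0.0], [0.989, 0.145, 0.0], [0.0, -0.0, -1.0]]
ft_force: [1.0, 0.9, 0.3]
grip_width: 0.0641
gripper_force: 0.0
```

```bash
python3 -c "
from h import *
go((.535,-.042,.25,8.4))"
```

```text
t 1.1 p [0.4142 0.1255 0.2503] yaw 8.34 w 0.0641 F [1.  0.9 0.3]
[-0.3666  0.1904  0.0005] [-0.0001 -0.0001 -0.0005]
```

arm_command(commands=[-0.5, -0.366, 0.19, 0, 0, 0, 0, -0.5, -0.366, 0.19, 0, 0, 0, 0, -0.5, -0.366, 0.19, 0, 0, 0, 0, -0.5, -0.366, 0.19, 0, 0, 0, 0, -0.5, -0.366, 0.19, 0, 0, 0, 0, -0.5, -0.366, 0.19, 0.08, 0, 0, 0, -0.5, -0.366, 0.19, 0.08, 0, 0, 0, -0.5, -0.366, 0.19, 0.08, 0, 0, 0])

```text
time_s: 1.77
position: [0.5334, -0.0395, 0.2092]
tool_rot: [[-0.145, 0.989, -0.005], [0.989, 0.145, 0.002], [0.002, -0.004, -1.0]]
ft_force: [0.3, -0.5, 0.4]
grip_width: 0.0639
gripper_force: 0.0
```

```bash
python3 -c "
from h import *
go((.535,-.042,.15,8.4))
s=grab('scene',1); t=grab('top',1)
cv2.imwrite('pics/c4.png',np.hstack([crop(t,235,140,305,240,5,1.7),crop(s,180,120,290,265,3,1.9)[:500-0]] if 0 else [cv2.copyMakeBorder(i,0,500-i.shape[0],0,0,0) for i in (crop(t,235,140,305,240,5,1.7),crop(s,180,120,290,265,3,1.9))]))"
```

```text
t 1.77 p [ 0.5334 -0.0395  0.2092] yaw 8.34 w 0.0639 F [ 0.3 -0.5  0.4]
[-0.0056  0.003   0.1183] [-0.0021 -0.0011 -0.0005]
```

View pics/c4.png

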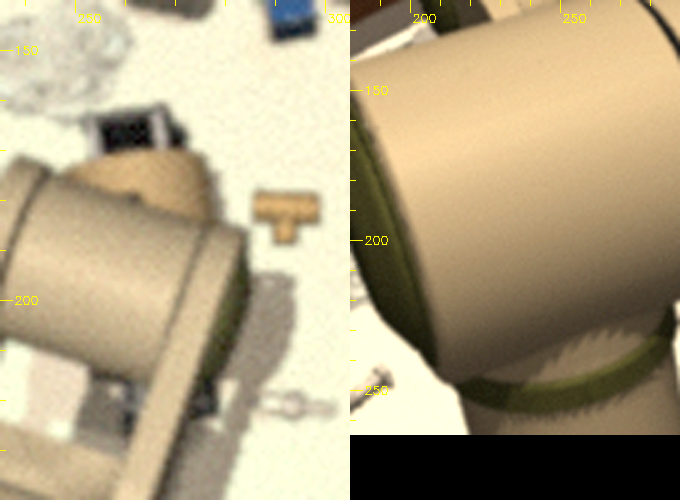

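The arm hides the rolls in both views, so these pictures give no new numbers. I'll descend on the measured position and watch the force.

arm_command(commands=[-0.5, -0.003, 0.001, 0.03, 0, 0, 0, -0.5, -0.003, 0.001, 0.06, 0, 0, 0, -0.5, -0.003, 0.001, 0.09, 0, 0, 0, -0.5, -0.003, 0.001, 0.1, 0, 0, 0, -0.5, -0.003, 0.001, 0.11, 0, 0, 0, -0.5, -0.003, 0.001, 0.118, 0, 0, 0, -0.5, -0.003, 0.001, 0.118, 0, 0, 0, -0.5, -0.003, 0.001, 0.118, 0, 0, 0])

```text
time_s: 2.53
position: [0.5352, -0.041, 0.152]
tool_rot: [[-0.146, 0.989, 0.001], [0.989, 0.146, -0.0], [-0.001, 0.001, -1.0]]
ft_force: [0.1, 0.1, 0.2]
grip_width: 0.0641
gripper_force: 0.0
```

arm_command(commands=[0, 0, 0, 0.004, 0, 0, 0, 0.2, 0, 0, 0.004, 0, 0, 0, 0.3, 0, 0, 0.004, 0, 0, 0, 0.3, 0, 0, 0.004, 0, 0, 0, 0.3, 0, 0, 0.004, 0, 0, 0, 0.3, 0, 0, 0.004, 0, 0, 0], newtons=40)

```text
time_s: 3.03
position: [0.5352, -0.0411, 0.1497]
tool_rot: [[-0.146, 0.989, 0.001], [0.989, 0.146, -0.0], [-0.0, 0.001, -1.0]]
ft_force: [-0.6, 0.5, 4.7]
grip_width: 0.0431
gripper_force: 40.7
```

```bash
python3 -c "
from h import *
import math
go((.535,-.042,.176,8.4))"
```

```text
t 3.03 p [ 0.5352 -0.0411  0.1497] yaw 8.37 w 0.0431 F [-0.6  0.5  4.7]
[-0.0017 -0.0005 -0.0526] [ 0.0004  0.0002 -0.0002]
```

arm_command(commands=[0.3, 0, 0, -0.015, 0, 0, 0, 0.3, 0, 0, -0.03, 0, 0, 0, 0.3, 0, 0, -0.048, 0, 0, 0, 0.3, 0, 0, -0.048, 0, 0, 0, 0.3, 0, -0.03, -0.048, 0, 0, 0, 0.3, 0, -0.06, -0.048, 0, 0, 0])

```text
time_s: 3.53
position: [0.5051, -0.0454, 0.1733]
tool_rot: [[-0.146, 0.989, 0.0], [0.989, 0.146, -0.0], [-0.0, 0.0, -1.0]]
ft_force: [-0.3, -0.2, -1.6]
grip_width: 0.0427
gripper_force: 41.2
```

arm_command(commands=[0.3, 0, -0.04, 0, 0, 0, 0, 0.3, 0, -0.08, 0, 0, 0, 0, 0.3, 0, -0.12, 0, 0, 0, 0, 0.3, 0, -0.16, 0, 0, 0, 0, 0.3, 0, -0.18, 0, 0, 0, 0, 0.3, 0, -0.18, 0, 0, 0, 0])

```text
time_s: 4.03
position: [0.4149, -0.0585, 0.1735]
tool_rot: [[-0.145, 0.989, -0.001], [0.989, 0.145, 0.0], [0.0, -0.0, -1.0]]
ft_force: [1.8, 0.2, -1.5]
grip_width: 0.0429
gripper_force: 41.3
```

```bash
python3 -c "
from h import *
go((.42,.2435,.18,-6.5))
t=grab('top',2); s=grab('scene',2)
cv2.imwrite('pics/c5.png',np.hstack([crop(t,160,150,300,250,3,1.7),crop(s,150,150,270,250,3,1.9)]))"
```

```text
t 4.03 p [ 0.4149 -0.0585  0.1735] yaw 8.32 w 0.0429 F [ 1.8  0.2 -1.5]
[ 0.5962  0.0975 -0.0128] [-2.000e-04 -1.000e-04  1.235e-01]
```

View pics/c5.png

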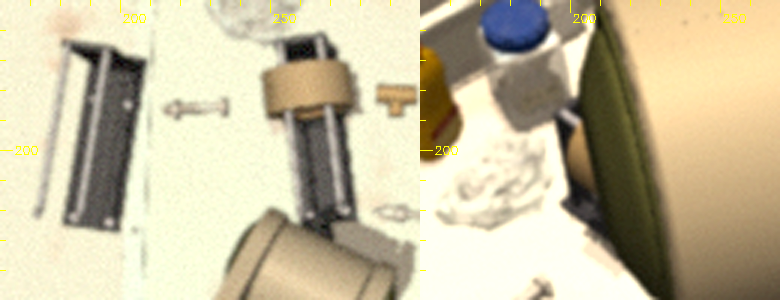

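The top view shows the small roll clear of its hook and the brown roll undisturbed, at top (264,180). Next I move in front of the spare hook.

arm_command(commands=[0.3, 0.598, 0.0975, 0, 0, 0, 0.124, 0.3, 0.598, 0.0975, 0, 0, 0, 0.124, 0.3, 0.598, 0.0975, 0, 0, 0, 0.124, 0.3, 0.598, 0.0975, 0, 0, 0, 0.124, 0.3, 0.598, 0.0975, 0, 0, 0, 0.124, 0.3, 0.598, 0.0975, 0, 0, 0, 0.124, 0.3, 0.598, 0.0975, 0, 0, 0, 0.124, 0.3, 0.598, 0.0975, 0, 0, 0, 0.124, 0.3, 0.598, 0.0975, 0, 0, 0, 0.124, 0.3, 0.598, 0.0975, 0, 0, 0, 0.124, 0.3, 0.598, 0.0975, 0, 0, 0, 0.124])

```text
time_s: 5.05
position: [0.4213, 0.2444, 0.1731]
tool_rot: [[0.113, 0.994, -0.0], [0.994, -0.113, -0.0], [-0.0, -0.0, -1.0]]
ft_force: [-0.3, 0.0, -1.9]
grip_width: 0.0428
gripper_force: 41.2
```

```bash
python3 -c "
from h import *
go((.42,.2445,.1745,-6.6),(.555,.2289,.1745,-6.6))
t=grab('top',3); s=grab('scene',3)
cv2.imwrite('pics/c6.png',np.hstack([crop(t,150,150,270,250,3,1.7),crop(s,100,190,220,290,3,1.9)]))"
```

```text
t 5.05 p [0.4213 0.2444 0.1731] yaw -6.48 w 0.0428 F [-0.3  0.  -1.9]
[-0.0002 -0.0027 -0.0029] [-0.0001  0.0001  0.001 ]
[-0.0007  0.2691 -0.003 ] [-0.0001  0.0001  0.001 ]
```

View pics/c6.png

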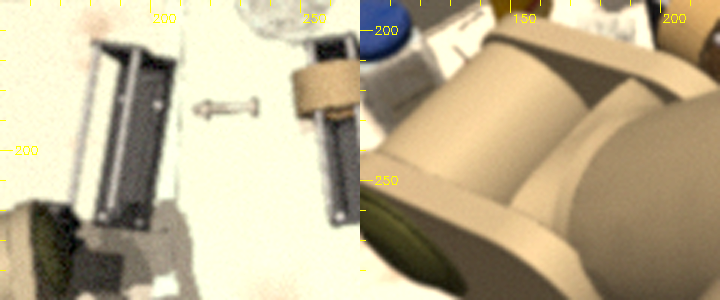

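The view is blocked again, but the tool is lined up. I'll insert in two stages and check the force between them.

arm_command(commands=[0.3, 0, 0.02, 0, 0, 0, 0, 0.3, 0, 0.04, 0, 0, 0, 0, 0.3, 0, 0.06, 0, 0, 0, 0, 0.3, 0, 0.08, 0, 0, 0, 0, 0.3, 0, 0.1, 0, 0, 0, 0, 0.3, 0, 0.12, 0, 0, 0, 0, 0.3, 0, 0.14, 0, 0, 0, 0, 0.3, 0, 0.16, 0, 0, 0, 0, 0.3, 0, 0.16, 0, 0, 0, 0])

```text
time_s: 5.9
position: [0.5024, 0.2349, 0.1731]
tool_rot: [[0.114, 0.993, 0.001], [0.993, -0.114, 0.0], [0.0, 0.001, -1.0]]
ft_force: [-0.3, -0.7, -1.8]
grip_width: 0.0427
gripper_force: 41.3
```

arm_command(commands=[0.3, 0, 0.03, 0, 0, 0, 0, 0.3, 0, 0.06, 0, 0, 0, 0, 0.3, 0, 0.09, 0, 0, 0, 0, 0.3, 0, 0.116, 0, 0, 0, 0, 0.3, 0, 0.116, 0, 0, 0, 0, 0.3, 0, 0.116, 0.015, 0, 0, 0, 0.3, 0, 0.116, 0.03, 0, 0, 0, 0.3, 0, 0.116, 0.036, 0, 0, 0, 0.3, 0, 0.116, 0.042, 0, 0, 0, 0.3, 0, 0.116, 0.044, 0, 0, 0, 0.3, 0, 0.116, 0.044, 0, 0, 0])

```text
time_s: 6.82
position: [0.5577, 0.2288, 0.1511]
tool_rot: [[0.113, 0.994, -0.0], [0.994, -0.113, -0.0], [-0.0, -0.0, -1.0]]
ft_force: [-1.0, -0.2, -1.7]
grip_width: 0.0428
gripper_force: 41.4
```

arm_command(commands=[0.3, 0, 0, 0.002, 0, 0, 0, 0.3, 0, 0, 0.004, 0, 0, 0, 0.3, 0, 0, 0.005, 0, 0, 0, 0.3, 0, 0, 0.005, 0, 0, 0])

```text
time_s: 7.15
position: [0.5583, 0.2285, 0.1498]
tool_rot: [[0.113, 0.994, 0.002], [0.994, -0.113, -0.0], [-0.0, 0.002, -1.0]]
ft_force: [-2.1, -2.5, 6.2]
grip_width: 0.0427
gripper_force: 42.1
```

Contact: the prongs now carry the roll. I release to 64 mm and rise.

arm_command(commands=[0.1, 0, 0, 0.003, 0, 0, 0, -0.2, 0, 0, 0.003, 0, 0, 0, -0.5, 0, 0, 0.003, 0, 0, 0, -0.5, 0, 0, 0.003, 0, 0, 0, -0.5, 0, 0, 0.003, 0, 0, 0, -0.5, 0, 0, -0.04, 0, 0, 0, -0.5, 0, 0, -0.08, 0, 0, 0, -0.5, 0, 0, -0.12, 0, 0, 0, -0.5, 0, 0, -0.16, 0, 0, 0, -0.5, 0, 0, -0.16, 0, 0, 0])

```text
time_s: 7.98
position: [0.5592, 0.229, 0.2328]
tool_rot: [[0.113, 0.994, 0.007], [0.994, -0.113, 0.001], [0.002, 0.007, -1.0]]
ft_force: [-0.3, 0.1, 1.0]
grip_width: 0.064
gripper_force: 0.0
```

```bash
python3 -c "
from h import *
go((.622,-.028,.23,8.4))"
```

```text
t 7.98 p [0.5592 0.229  0.2328] yaw -6.5 w 0.064 F [-0.3  0.1  1. ]
[-0.4966  0.1829  0.0057] [ 0.0033 -0.0006 -0.1242]
```

arm_command(commands=[-0.48, -0.497, 0.183, 0, 0, 0, -0.124, -0.48, -0.497, 0.183, 0, 0, 0, -0.124, -0.48, -0.497, 0.183, 0, 0, 0, -0.124, -0.48, -0.497, 0.183, 0, 0, 0, -0.124, -0.48, -0.497, 0.183, 0, 0, 0, -0.124, -0.48, -0.497, 0.183, 0, 0, 0, -0.124, -0.48, -0.497, 0.183, 0, 0, 0, -0.124, -0.48, -0.497, 0.183, 0, 0, 0, -0.124, -0.48, -0.497, 0.183, 0, 0, 0, -0.124, -0.48, -0.497, 0.183, 0, 0, 0, -0.124])

```text
time_s: 8.82
position: [0.6205, -0.0278, 0.2283]
tool_rot: [[-0.146, 0.989, -0.001], [0.989, 0.146, 0.001], [0.001, -0.001, -1.0]]
ft_force: [0.7, 0.8, 0.3]
grip_width: 0.0631
gripper_force: 0.0
```

```bash
python3 -c "
from h import *
go((.622,-.028,.153,8.4))
t=grab('top',4); s=grab('scene',4)
cv2.imwrite('pics/c7.png',np.hstack([crop(t,150,150,290,250,3,1.7),crop(s,100,190,220,290,3,1.9)]))"
```

```text
t 8.82 p [ 0.6205 -0.0278  0.2283] yaw 8.4 w 0.0631 F [0.7 0.8 0.3]
[-0.001   0.003   0.1505] [-0.0004 -0.0003 -0.    ]
```

View pics/c7.png

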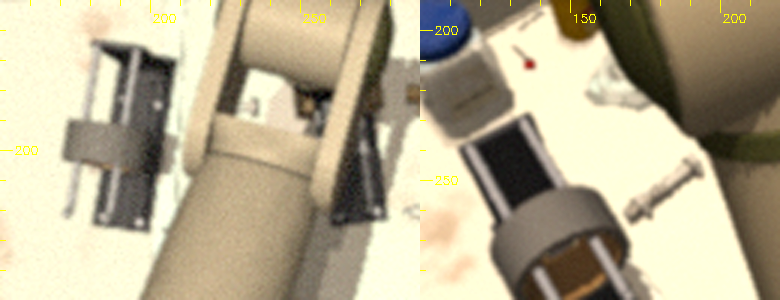

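The small roll hangs on both prongs of the spare hook, at top (183,197) and scene (148,270). Next I descend on the big roll.

arm_command(commands=[-0.48, -0.001, 0.002, 0.04, 0, 0, 0, -0.48, -0.001, 0.002, 0.08, 0, 0, 0, -0.48, -0.001, 0.002, 0.1, 0, 0, 0, -0.48, -0.001, 0.002, 0.12, 0, 0, 0, -0.48, -0.001, 0.002, 0.14, 0, 0, 0, -0.48, -0.001, 0.002, 0.15, 0, 0, 0, -0.48, -0.001, 0.002, 0.15, 0, 0, 0])

```text
time_s: 9.5
position: [0.6216, -0.0287, 0.1529]
tool_rot: [[-0.146, 0.989, -0.001], [0.989, 0.146, 0.0], [0.001, -0.001, -1.0]]
ft_force: [-0.7, -0.3, -0.4]
grip_width: 0.0631
gripper_force: 0.0
```

arm_command(commands=[-0.2, 0, 0, 0, 0, 0, 0, 0.1, 0, 0, 0, 0, 0, 0, 0.2, 0, 0, 0, 0, 0, 0, 0.2, 0, 0, 0, 0, 0, 0, 0.2, 0, 0, 0, 0, 0, 0, 0.2, 0, 0, 0, 0, 0, 0], newtons=45)

```text
time_s: 10.0
position: [0.6224, -0.029, 0.1548]
tool_rot: [[-0.146, 0.989, 0.002], [0.989, 0.146, -0.0], [-0.001, 0.002, -1.0]]
ft_force: [1.3, -0.4, 6.2]
grip_width: 0.0473
gripper_force: 46.9
```

arm_command(commands=[0.2, 0, 0, -0.015, 0, 0, 0, 0.2, 0, 0, -0.03, 0, 0, 0, 0.2, 0, 0, -0.048, 0, 0, 0, 0.2, 0, 0, -0.048, 0, 0, 0, 0.2, 0, -0.03, -0.048, 0, 0, 0, 0.2, 0, -0.06, -0.048, 0, 0, 0])

```text
time_s: 10.5
position: [0.5919, -0.0332, 0.1776]
tool_rot: [[-0.146, 0.989, -0.0], [0.989, 0.146, 0.0], [0.0, -0.0, -1.0]]
ft_force: [-0.6, -1.3, -2.2]
grip_width: 0.0473
gripper_force: 47.1
```

arm_command(commands=[0.2, 0, -0.05, 0, 0, 0, 0, 0.2, 0, -0.1, 0, 0, 0, 0, 0.2, 0, -0.15, 0, 0, 0, 0, 0.2, 0, -0.2, 0, 0, 0, 0, 0.2, 0, -0.25, 0, 0, 0, 0, 0.2, 0, -0.3, 0, 0, 0, 0, 0.2, 0, -0.34, 0, 0, 0, 0, 0.2, 0, -0.34, 0, 0, 0, 0])

```text
time_s: 11.17
position: [0.4208, -0.0577, 0.1779]
tool_rot: [[-0.145, 0.989, -0.002], [0.989, 0.145, 0.001], [0.001, -0.002, -1.0]]
ft_force: [0.3, 0.1, -2.0]
grip_width: 0.0471
gripper_force: 47.3
```

```bash
python3 -c "
from h import *
go((.44,-.2,.18,-2.),(.585,-.261,.18,-2.))"
```

```text
t 11.17 p [ 0.4208 -0.0577  0.1779] yaw 8.32 w 0.0471 F [ 0.3  0.1 -2. ]
[-0.2871 -0.0032 -0.0044] [-0.001  -0.0003  0.086 ]
[-0.4498  0.266  -0.0052] [-0.001  -0.0003  0.086 ]
```

arm_command(commands=[0.2, -0.287, 0, 0, 0, 0, 0.086, 0.2, -0.287, 0, 0, 0, 0, 0.086, 0.2, -0.287, 0, 0, 0, 0, 0.086, 0.2, -0.287, 0, 0, 0, 0, 0.086, 0.2, -0.45, 0.266, 0, 0, 0, 0.087, 0.2, -0.45, 0.266, 0, 0, 0, 0.087, 0.2, -0.45, 0.266, 0, 0, 0, 0.087, 0.2, -0.45, 0.266, 0, 0, 0, 0.087, 0.2, -0.45, 0.266, 0, 0, 0, 0.087, 0.2, -0.45, 0.266, 0, 0, 0, 0.087, 0.2, -0.45, 0.266, 0, 0, 0, 0.087])

```text
time_s: 12.08
position: [0.588, -0.2609, 0.1774]
tool_rot: [[0.036, 0.999, -0.001], [0.999, -0.036, 0.001], [0.001, -0.001, -1.0]]
ft_force: [-0.8, 0.1, -2.0]
grip_width: 0.0468
gripper_force: 47.9
```

```bash
python3 -c "
from h import *
go((.585,-.261,.125,-2.2))
t=grab('top',5); s=grab('scene',5)
cv2.imwrite('pics/c8.png',np.hstack([crop(t,290,150,390,250,4,1.7),crop(s,250,110,350,210,4,1.9)]))"
```

```text
t 12.08 p [ 0.588  -0.2609  0.1774] yaw -2.06 w 0.0468 F [-0.8  0.1 -2. ]
[-0.0005 -0.0059  0.1047] [-0.0005 -0.0003  0.0012]
```

View pics/c8.png

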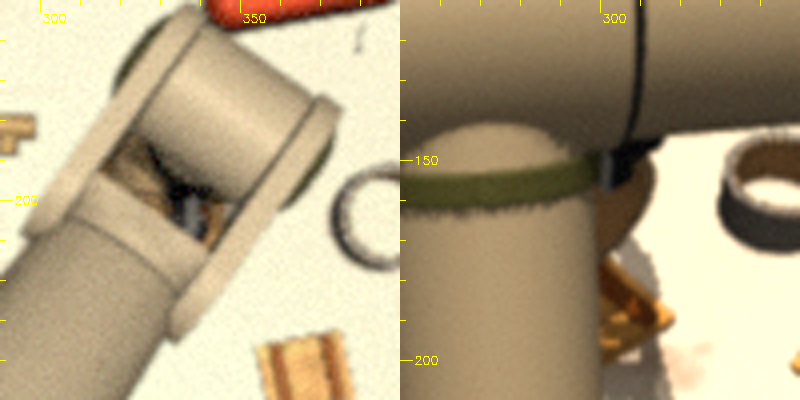

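The pictures show the roll above the cradle, mostly hidden by the arm. I lower to 6 mm above contact first.

arm_command(commands=[0.2, 0, -0.005, 0.03, 0, 0, 0, 0.2, 0, -0.005, 0.06, 0, 0, 0, 0.2, 0, -0.005, 0.09, 0, 0, 0, 0.2, 0, -0.005, 0.105, 0, 0, 0, 0.2, 0, -0.005, 0.118, 0, 0, 0, 0.2, 0, -0.005, 0.118, 0, 0, 0, 0.2, 0, -0.005, 0.118, 0, 0, 0])

```text
time_s: 12.77
position: [0.5859, -0.2612, 0.1194]
tool_rot: [[0.036, 0.999, 0.001], [0.999, -0.036, -0.0], [-0.0, 0.001, -1.0]]
ft_force: [0.1, -0.6, -1.9]
grip_width: 0.047
gripper_force: 47.9
```

arm_command(commands=[0.2, 0, 0, 0.004, 0, 0, 0, 0.2, 0, 0, 0.008, 0, 0, 0, 0.2, 0, 0, 0.011, 0, 0, 0, 0.2, 0, 0, 0.013, 0, 0, 0, 0.2, 0, 0, 0.013, 0, 0, 0])

```text
time_s: 13.18
position: [0.5858, -0.2611, 0.1122]
tool_rot: [[0.036, 0.999, -0.0], [0.999, -0.036, 0.0], [0.0, -0.0, -1.0]]
ft_force: [0.1, 0.1, -2.1]
grip_width: 0.0472
gripper_force: 47.9
```

arm_command(commands=[0.2, 0, 0, 0.002, 0, 0, 0, 0.2, 0, 0, 0.004, 0, 0, 0, 0.2, 0, 0, 0.004, 0, 0, 0])

```text
time_s: 13.43
position: [0.5857, -0.2612, 0.1101]
tool_rot: [[0.036, 0.999, -0.0], [0.999, -0.036, 0.0], [0.0, -0.0, -1.0]]
ft_force: [-0.3, -0.1, -2.3]
grip_width: 0.0474
gripper_force: 47.9
```

arm_command(commands=[0.2, 0, 0, 0.001, 0, 0, 0, 0.2, 0, 0, 0.003, 0, 0, 0, 0.2, 0, 0, 0.004, 0, 0, 0, 0.2, 0, 0, 0.004, 0, 0, 0])

```text
time_s: 13.77
position: [0.5861, -0.2617, 0.1091]
tool_rot: [[0.036, 0.999, 0.001], [0.999, -0.036, -0.001], [-0.001, 0.001, -1.0]]
ft_force: [-2.2, -1.9, 4.5]
grip_width: 0.0472
gripper_force: 48.8
```

Contact in the cradle. I release and rise.

arm_command(commands=[0.05, 0, 0, 0, 0, 0, 0, -0.1, 0, 0, 0, 0, 0, 0, -0.3, 0, 0, 0, 0, 0, 0, -0.45, 0, 0, 0, 0, 0, 0, -0.45, 0, 0, 0, 0, 0, 0, -0.45, 0, 0, -0.04, 0, 0, 0, -0.45, 0, 0, -0.1, 0, 0, 0, -0.45, 0, 0, -0.17, 0, 0, 0, -0.45, 0, 0, -0.24, 0, 0, 0, -0.45, 0, 0, -0.24, 0, 0, 0])

```text
time_s: 14.6
position: [0.5875, -0.262, 0.2358]
tool_rot: [[0.036, 0.999, 0.01], [0.999, -0.036, -0.007], [-0.006, 0.01, -1.0]]
ft_force: [0.2, -0.5, 0.9]
grip_width: 0.0617
gripper_force: 0.0
```

arm_command(commands=[-0.45, 0.4, -0.3, -0.1, 0, 0, 0, -0.45, 0.4, -0.3, -0.1, 0, 0, 0, -0.45, 0.4, -0.3, -0.1, 0, 0, 0, -0.45, 0.4, -0.3, -0.1, 0, 0, 0, -0.45, 0.4, -0.3, -0.1, 0, 0, 0, -0.45, 0.4, -0.3, -0.1, 0, 0, 0, -0.45, 0.4, -0.3, -0.1, 0, 0, 0, -0.45, 0.4, -0.3, -0.1, 0, 0, 0, -0.45, 0.4, -0.3, -0.1, 0, 0, 0])

```text
time_s: 15.35
position: [0.4435, -0.056, 0.2783]
tool_rot: [[0.036, 0.999, 0.001], [0.999, -0.036, -0.0], [-0.0, 0.001, -1.0]]
ft_force: [0.1, -0.2, -0.5]
grip_width: 0.0617
gripper_force: 0.0
```

Run:
```python
from h import *
go()
t=grab('top',6); im=t["image"]; a=load("top",0)["image"]
d=cv2.absdiff(im,a).max(2)
# roll silhouette in the cradle window: changed pixels vs first picture
for nm,(x0,y0,x1,y1),z in(("big",(300,165,365,230),.10),("small",(160,160,215,230),.13)):
    m=(d[y0:y1,x0:x1]>40).astype(np.uint8)
    n,l,st,c=cv2.connectedComponentsWithStats(m); k=1+st[1:,4].argmax()
    r=cv2.minAreaRect(np.argwhere(l==k)[:,::-1].astype(np.float32)+[x0,y0] if 0 else (np.argwhere(l==k)[:,::-1]+[x0,y0]).astype(np.float32))
    print(nm,r,st[k],cast(t,[r[0]],z))
print("expected px big", proj(t,[[.585,-.261,.118],[.609,-.261,.118],[.561,-.261,.118]]))
cv2.imwrite("pics/c9.png",crop(t,290,150,390,250,4,1.7))
```

```text
t 15.35 p [ 0.4435 -0.056   0.2783] yaw -2.04 w 0.0617 F [ 0.1 -0.2 -0.5]
big ((329.5, 201.0), (4.0, 13.0), 90.0) [23 34 14  5 55] [[ 0.56308061 -0.25135964  0.1       ]]
small ((180.94595336914062, 197.82432556152344), (6.411561012268066, 14.467110633850098), 9.462321281433105) [17 31  8 15 88] [[0.55953553 0.23914096 0.13      ]]
expected px big [[333.01718013 193.8892395 ]
 [333.10832695 186.67321939]
 [332.9253028  201.13225235]]
```

Run:
```python
from h import *
g=lambda d:cv2.GaussianBlur(d["image"],(3,3),0)
t=load('top',6); d=cv2.absdiff(g(t),g(load("top",0))).max(2)
m=(d[175:225,308:358]>16).astype(np.uint8)
for r in m[::2]: print("".join(".#"[v] for v in r))
h=cv2.cvtColor(g(t),cv2.COLOR_RGB2HSV)
print(t["image"][186:206:3,320:346:5].tolist()[3])
for r in h[178:216:2,312:352:3]: print(" ".join("%3d/%3d"%(p[1],p[2]) for p in r))
```

```text
..................................................
..................................................
..................................................
..................................................
..................................................
..................................................
..........#..###......############................
.........##.####.............##########...........
........####.###.####........##########...........
........#######.########.##..##########...........
........######..############.#####.####...........
........####################.#####.####...........
........#####.###############.####.####...........
.......#######################.########...........
............##########################............
..................................................
..................................................
..................................................
..................................................
..................................................
..................................................
.............................
[... 1693 characters left out ...]
/ 60  75/ 95  37/146  40/147
 45/141 134/129 157/ 91 166/ 89 134/116 133/119 132/114 131/115 131/ 99 158/ 76 143/ 89  94/119  38/147  38/147
 54/137 136/137 157/ 94 163/ 97 136/141 131/144 133/142 132/143 137/110 169/ 95 143/118  95/134  38/147  40/147
 55/135 127/131 144/101 148/ 95 129/138 133/140 133/134 131/138 141/107 170/ 96 139/123  86/136  38/148  38/147
 38/142  53/134  62/127  68/112  89/121 105/122 112/123 120/130 125/104 147/ 87 135/127  83/139  40/147  38/147
 34/148  35/147  33/146  37/144  41/142  55/140  67/134  68/128  67/125  59/125  68/139  52/142  38/147  38/146
 34/148  33/147  34/148  33/147  36/147  48/148  60/145  65/141  64/143  53/145  38/148  38/147  38/146  40/147
```

The pixel rows show the big roll's rim as an even band over cols 317-345, rows 187-201. The predicted centre was (333,194), so it sits square between the rods. I'm handing in.

```bash
python3 -c "
from rig import env
print(env.close_job())"
```

```text
the job is handed in; nothing more can be done
None
```

The job is handed in at about 15 s of the 62 s allowed: the small roll hangs on both prongs of the spare hook, the big roll stands between the rods of the full-size cradle with its axis along them, and neither was dropped; the hand-in call gave no verdict.

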